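# Park the bombilla in the turntable's slot by feel

## Task

Put the bombilla away: lift it out of the wooden tray, set its flat filter end gently on the white turntable and draw it lightly along the ring of black dashes near the orange tab until it drops into the one dash that is a real slot, then stop and leave it standing there, fully down, and let go. Press lightly all the way, for the filter bends if forced, and leave the gourd, the jar and the canister where they stand.

Things in the scene. Friction and masses are not known exactly. Their poses are not given: they have to be found in the camera images.
- turntable: White round turntable shelf, 384 mm across, flat top 60 mm above the counter, on a fixed grey foot. Origin: the foot's centre at counter level, on the turning axis; z up. The foot's upright orange tab (68 mm tall) stands 10 to 25 mm beyond the deck's edge on this frame's -x side, roughly towards the robot. A stiff brake (8 N m) stops the deck from turning; it has been left at an unknown angle to the foot.
- ring_front (a point): Point on the deck's top, in the tab's direction, 130 mm from the axis: on the mid-line of a ring of 36 black dashes (24 mm radial x 10 mm, 10 degrees apart, all look the same). All are paint on the solid deck but one: it lies somewhere within 0.35 rad of this point's direction, seen from the axis, and is a real slot. The dashes' angles to the tab are random. Axes as the turntable's.
- deck_top (a point): Centre of the deck's flat top, on the turning axis. The one real slot is radial, 24 mm long, 10 mm wide, 24 mm deep with a flat floor; a black dust seal, flush with the deck, hides its mouth and gives no resistance.
- bombilla_grip (a point): Centre of the square brass sleeve (14 x 14 x 34 mm tall) of the short chrome bombilla (metal straw, 114 mm long, 60 g, tube 8 mm), which starts upright; z up along it, x across the wide side of its flat filter end, y through the thin side; sleeve faces look along x and y. 80 mm above the filter's end, 34 mm below the top. Pressing the turntable with over 25 N bends the filter.
- bombilla_tip (a point): Centre of the flat lower end of the bombilla's filter, which is a blade 16 mm wide (x), 6 mm thick (y), 34 mm tall; same axes. It fits the slot with its wide side along the radius.
- tray: Small wooden tray, 170 x 120 mm with an 18 mm rim, fixed to the counter; origin at the centre of its underside, x along its length. In its middle a dark wooden block (60 x 44 mm, top 36 mm above the counter) with a pocket 18 x 8 mm and 24 mm deep, wide along x, in which the bombilla stands.
- gourd: Calabash gourd cup with a steel rim, 80 mm across, 88 mm tall, standing loose on the rear half of the turntable; origin under its centre.
- jar: Glass jar with bail clamp lid, 80 mm across, 105 mm tall, loose on the rear half of the turntable; origin under its centre.
- canister: Grey plastic canister with lid, 88 mm across, 114 mm tall, loose on the rear half of the turntable; origin under its centre.

How it is judged:
By the outcome, as a careful person would: the job done as asked, in the order asked, and still so for the second after the job is handed in, with the robot touching nothing.
It also fails if it takes over 72 s, if anything falls off the work surface, if the arm or the gripper's body presses on something with over 40 N, if the wrist force passes 120 N, or if a joint passes its speed limit or range.

## Robot

A 6-joint arm with a two-finger parallel gripper is mounted at the origin on the work surface. World frame = base frame: x ahead of the robot, y to its left, z up, the work surface at z = 0. Lengths are in m, angles in degrees, forces in N, time in s.
With the tool pointing down it reaches from about 0.375 to 0.975 m from the base axis. Payload 3.8 kg.
Tool frame: the origin (TCP) lies at the very end of the fingers, on their centre line; the grasp point (between the pads) lies 19 mm behind it; y points along the fingers, x is the direction in which the jaws open and shut, and the axes are right-handed (so a half turn about y gives the same grasp; the last joint's range is limited). The gripper opens to 88 mm and grips with 3 to 60 N. Pads are 18 mm wide; open, the fingers measure 123 mm over their backs; the gripper's body (75 mm by 187 mm) begins 45 mm behind the grasp point.
Start: joints at [-74.078, 15.12, 91.902, -0, 72.978, -2.114], TCP at [0.209, -0.642, 0.239] pointing down, gripper open.
Joint ranges: [-150.88, 150.88], [-54.13, 125.18], [17.81, 147.31], [-75.09, 255.09], [0, 152.58], [-146.25, 146.25]. Speed limits (degrees/s): [147.25, 147.25, 180, 180, 180, 180].

## Interface

Orientations are given as [roll, pitch, yaw] about the fixed x, y, z axes, in that order (R = Rz(yaw) Ry(pitch) Rx(roll)).
In Python, from plant import sense, camera, camera_model, hand_in, spot_in, silhouettes gives the robot as it stands. The module is installed in compiled form; this text tells all that it offers.
- The arm moves only by the tool drive_tool, never from a script. Its arguments are lists of equal length, an entry for each row: "xyz": the shift along the tool's x, y, z in mm, a list of three; "turn": the turn, a rotation vector about the tool's x, y, z in degrees, a list of three; "fingers": the closure in counts, from 0 (fully open) to 255 (shut). A call has 1 to 12 rows; each row is the pose to reach, as a shift and turn from the pose commanded when the call began, along the tool's axes at that moment; what a row does not reach only later rows make up. A row lasts 1/12 s, in which the tool goes at most 41.7 mm and 7.16 degrees, less where a joint would pass 70% of its speed; a pose out of reach is approached as far as the arm can. A call with a gripper value outside its range is refused whole. The fingers move at their own pace and stop on an object; "squeeze" is the grip in N (left out, the last holds). Time passes only in rows, so rows that repeat a pose let the fingers close. It gives the time, the measured TCP pose, the force and the opening at its end, in the units of the state.
- sense(): the state, without advancing time (a new reading comes with each control period).
- camera(name): name is "scene" or "top" or "wrist"; returns the picture (480x640x3 uint8, red, green, blue); there is no depth.
- camera_model(name): a dict with "fovy" (degrees; the focal length in pixels is half the picture's height over the tangent of half this angle, whatever the lens; pixels are square), "cx", "cy" (the principal point, pixels), "D" ([k1, k2, p1, p2, k3] as OpenCV has them; the pictures are not rectified), "R" (3x3) and "t" (3): a world point X has camera coordinates R X + t. Camera axes: x right, y down, z forward; pixel columns grow to the right and rows downward; lengths in m; the calibration is good to about 2 mm. A picture is of the moment at which its call begins: read the wrist's pose just before it. camera_model takes no time and is no camera call; for the wrist camera it gives the pose at the moment of the call.
- hand_in(): hands the job in, once; it reports no verdict.
Trained networks look in the newest picture that a camera, given by its name, has taken for a name from the list of things; names that differ only in an ending like _2 or _b are one class to them, and where a whole thing is asked for, a point or a joint stands for the part that bears it (a point fixed in the world has none). Each returns a list of dicts, best first, with "score" (0 to 1); they miss things now and then, are a little off and sometimes report something else, mostly with a low value. They report only what shows in the picture. A call takes as long as a camera call.
- spot_in(name, camera): "location" ([x, y, z] in m, in world coordinates, good to about 4 mm: the middle of the surface that is visible of it).
- silhouettes(name, camera): "pixels" (480x640 bool, what is visible of it).
The state is a dict: "time_s": time; "qpos": joint angles; "dq": joint speeds; "joint_torque": joint torques, N m; "position": TCP position; "orientation": TCP orientation; "contact_force": force on the tool from outside, world axes, zero at the start; "moment": the same for the moment, N m; "gripper_width": finger opening in m.
Only numpy, scipy, OpenCV 4.12 (cv2) and the standard library are available. Lean on these libraries where they do the work, as an engineer would, in place of code of your own. Each camera call takes 0.05 s, during which the arm holds its last target.

## Working session

There is one attempt and no reset: what is moved stays moved. The work goes in short steps, Python scripts to look and compute and a tool call to move; the robot and the scene stay as the last step left them, time stands still between calls to the robot, and variables do not carry over. Pictures are saved under pics/ and viewed, and the job is handed in when it is done.

Besides the shell and the picture viewer there is one more tool, called after "Request:" as name(argument=value, ...), one argument or row to a line, values as JSON. drive_tool: Moves the arm, as the interface text tells. Its arguments: {"type":"object","properties":{"xyz":{"type":"array"},"turn":{"type":"array"},"fingers":{"type":"array"},"squeeze":{"type":"number"}},"required":["xyz","turn","fingers"]}

```bash
mkdir -p pics; ls
python3 - <<'E'
from plant import *
import cv2,numpy as np
s=sense(); print({k:(np.round(v,3).tolist() if not np.isscalar(v) else v) for k,v in s.items()})
for n in ["scene","top","wrist"]:
    im=camera(n); cv2.imwrite(f"pics/{n}0.png",im[:,:,::-1])
    m=camera_model(n); print(n,m)
    for th in ["turntable","tray","bombilla_grip","bombilla_tip","ring_front","deck_top","gourd","jar","canister"]:
        try:
            if n!="wrist": print(th,[(np.round(d["location"],4).tolist(),round(d["score"],2)) for d in spot_in(th,n)][:2])
        except Exception as e: print(th,e)
print(sense()["time_s"])
E
```

```text
pics
{'time_s': 0.0, 'qpos': [-74.078, 15.166, 91.983, -0.001, 72.978, -2.114], 'dq': [-0.03, -0.045, -0.069, 0.023, 0.095, -0.02], 'joint_torque': [0.003, -50.21, -35.687, 0.073, 0.029, -0.0], 'position': [0.209, -0.641, 0.237], 'orientation': [-89.996, 0.126, -71.964], 'contact_force': [-0.494, 0.026, -0.743], 'moment': [0.03, -0.033, 0.01], 'gripper_width': 0.0885646262668819}
scene {'fovy': 50.31100529404898, 'cx': 323.84419931324203, 'cy': 239.10439094335806, 'D': array([-0.11423882,  0.        ,  0.        ,  0.        ,  0.        ]), 'R': array([[-0.80467995,  0.59355853,  0.01335842],
       [ 0.32631292,  0.46095126, -0.82525379],
       [-0.49599401, -0.65970615, -0.56460405]]), 't': array([ 0.46157244, -0.12648194,  1.2901427 ])}
turntable [([0.7128, -0.0406, 0.0596], 0.56)]
tray [([0.5379, 0.2769, 0.0113], 0.84), ([0.717, 0.0234, 0.1336], 0.73)]
bombilla_grip [([0.7102, -0.0405, 0.0566], 0.7), ([0.5283, 0.2673, 0.0897], 0.69)]
bombilla_tip [([0.5293, 0.2678, 0.0961], 0.56)]
ring_front [([0.7117, -0.038, 0.0608], 0.58), ([0.7175, 0.0251, 0.1372], 0.37)]
deck_top [([0.8121
[... 645 characters left out ...]
08, 0.0122], 0.95)]
bombilla_grip [([0.5225, 0.2615, 0.1042], 0.47)]
bombilla_tip [([0.5239, 0.2564, 0.1102], 0.59)]
ring_front [([0.654, -0.1226, 0.0614], 0.77)]
deck_top [([0.6481, -0.125, 0.0574], 0.73)]
gourd [([0.7232, -0.2079, 0.1449], 0.56)]
jar [([0.694, -0.0031, 0.1594], 0.84)]
canister [([0.7893, -0.0922, 0.1616], 0.74)]
wrist {'fovy': 58.7747500244533, 'cx': 323.53055047563953, 'cy': 239.93708065419662, 'D': array([0.00379812, 0.        , 0.        , 0.        , 0.        ]), 'R': array([[ 0.30939594, -0.95093273, -0.00105027],
       [-0.91601163, -0.29833019,  0.26818238],
       [-0.25533672, -0.08201248, -0.96336759]]), 't': array([-0.673945  , -0.03644799,  0.38871686])}
1.05
```

View pics/scene0.png

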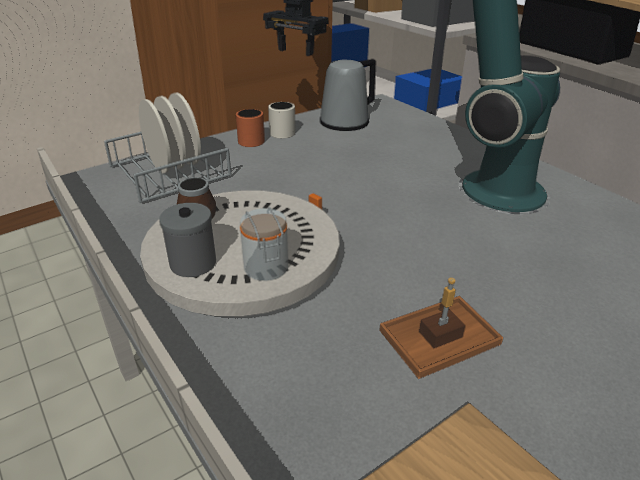

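View pics/top0.png

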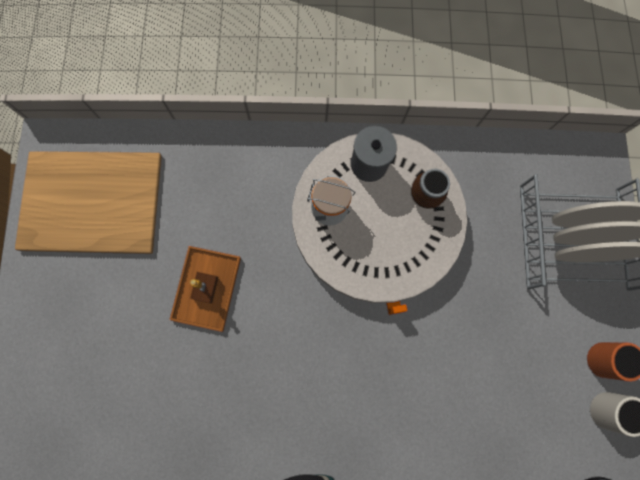

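View pics/wrist0.png

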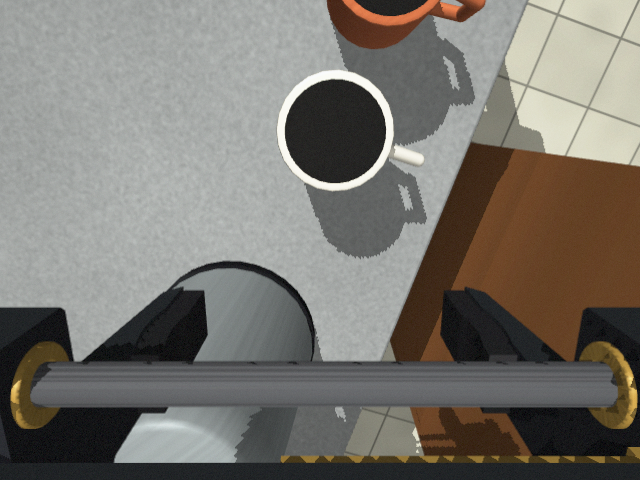

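```bash
cat > h.py <<'E'
import numpy as np,cv2
from plant import *
def K(m):
    f=240/np.tan(np.radians(m["fovy"]/2)); return np.array([[f,0,m["cx"]],[0,f,m["cy"]],[0,0,1]])
def unproj(m,px,z):
    px=np.asarray(px,float).reshape(-1,1,2)
    n=cv2.undistortPoints(px,K(m),m["D"],criteria=(3,50,1e-10)).reshape(-1,2) if False else cv2.undistortPoints(px,K(m),m["D"]).reshape(-1,2)
    d=np.c_[n,np.ones(len(n))]@m["R"]; c=-m["R"].T@m["t"]
    return c+d*((z-c[2])/d[:,2])[:,None]
def proj(m,X):
    r,_=cv2.Rodrigues(np.asarray(m["R"])); p,_=cv2.projectPoints(np.asarray(X,float).reshape(-1,3),r,np.asarray(m["t"]),K(m),m["D"]); return p.reshape(-1,2)
E
python3 - <<'E'
from h import *
from scipy.optimize import least_squares
for n in ["top","scene"]:
    m=camera_model(n); print(n,"C",-m["R"].T@m["t"])
    im=cv2.imread(f"pics/{n}0.png"); g=im.max(2)
    N,l,st,c=cv2.connectedComponentsWithStats((g<85).astype(np.uint8))
    P=[]
    for i in range(1,N):
        if 20<st[i,4]<130:
            X=unproj(m,c[i],.06)[0]
            if 0.03<abs(np.hypot(X[0]-.715,X[1]+.09))<.2: P.append(X[:2])
    P=np.array(P)
    r=least_squares(lambda q:np.hypot(P[:,0]-q[0],P[:,1]-q[1])-.13,[.715,-.09],loss="soft_l1",f_scale=.002)
    d=np.hypot(*(P-r.x).T)
    a=np.degrees(np.arctan2(*(P-r.x).T[::-1]))%360
    ok=abs(d-.13)<.005
    ph=np.angle(np.exp(1j*np.radians(a[ok]*36/1)*1).mean()) if 0 else np.degrees(np.angle(np.mean(np.exp(1j*np.radians(a[ok]*36)))))/36
    print(r.x,ok.sum(),len(P),"phase mod10",ph%10,np.round(np.sort((a[ok]-ph+5)%10-5),1),np.round(d[ok].mean(),4))
    # orange tab
    hsv=cv2.cvtColor(im,cv2.COLOR_BGR2HSV)
    mk=cv2.inRange(hsv,(5,190,130),(18,255,255)); N,l,st,c=cv2.connectedComponentsWithStats(mk)
    for i in range(1,N):
        if st[i,4]>25: print("orange",c[i],st[i],unproj(m,c[i],.06)[0])
E
```

```text
top C [0.42331862 0.03483845 1.02700279]
[ 0.69083836 -0.11861083] 20 20 phase mod10 5.902380893572239 [-0.3 -0.2 -0.2 -0.2 -0.2 -0.2 -0.2 -0.2 -0.1 -0.1 -0.  -0.   0.   0.
  0.2  0.2  0.3  0.3  0.3  0.5] 0.1298
orange [399.03092784 308.24742268] [392 305  15   8  97] [ 0.48521417 -0.15728526  0.06      ]
scene C [1.05259382 0.63544683 0.61787422]
[ 0.69162389 -0.11627691] 14 15 phase mod10 6.014205067676832 [-0.5 -0.5 -0.5 -0.3 -0.3 -0.2 -0.2 -0.   0.   0.2  0.4  0.5  0.7  0.7] 0.1301
orange [314.32911392 198.62025316] [309 194  12  12  79] [ 0.48640871 -0.15463285  0.06      ]
```

Run:
```python
import cv2
im=cv2.imread("pics/top0.png")
a=cv2.resize(im[235:345,160:250],None,fx=4,fy=4,interpolation=2)
b=cv2.resize(im[200:325,300:400+20],None,fx=3.5,fy=3.5,interpolation=2)
cv2.imwrite("pics/za.png",a);cv2.imwrite("pics/zb.png",b)
s=cv2.imread("pics/scene0.png");cv2.imwrite("pics/zc.png",cv2.resize(s[265:385,370:510],None,fx=5,fy=5,interpolation=2))
```

```text
(no output)
```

View pics/za.png

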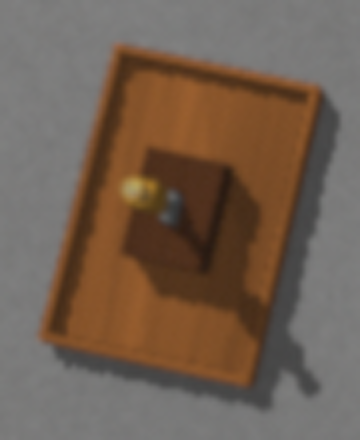

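View pics/zc.png

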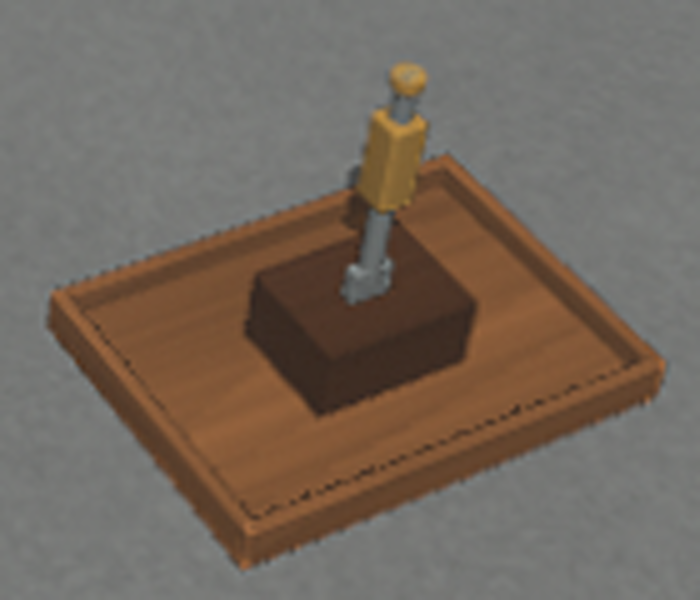

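View pics/zb.png

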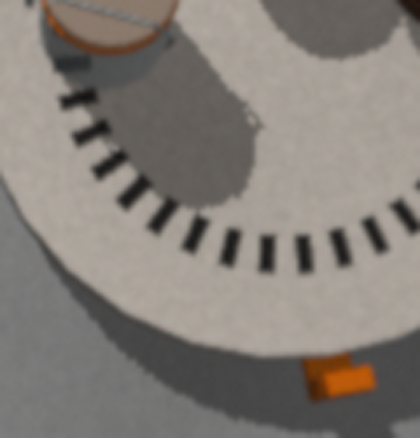

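Run:
```python
from h import *
m=camera_model("top"); s=camera_model("scene")
top=np.array([[117,45],[320,88],[252,385],[40,340]])/4+[160,235]
X=unproj(m,top,.018); print("top",X.round(4),X.mean(0))
sc=np.array([[52,292],[445,157],[665,362],[245,560-22]])/5+[370,265]
Y=unproj(s,sc,.018); print("scene",Y.round(4),Y.mean(0))
for Z in (X,Y):
    for i in range(4):
        d=Z[(i+1)%4]-Z[i]; print(np.linalg.norm(d).round(4),np.degrees(np.arctan2(d[1],d[0])).round(1),end=" | ")
    print()
print("knob top",unproj(m,[160+140/4,235+190/4],.123),"scene",unproj(s,[370+408/5,265+76/5],.123))
print("tab top",unproj(m,[399,308.2],.068))
# blade/block exit
print("blade base", unproj(m,[160+172/4,235+218/4],.036),unproj(s,[370+368/5,265+296/5],.036))
```

```text
top [[0.6163 0.3017 0.018 ]
 [0.5943 0.1869 0.018 ]
 [0.4309 0.2161 0.018 ]
 [0.4521 0.333  0.018 ]] [0.52340236 0.25942694 0.018     ]
scene [[0.5971 0.192  0.018 ]
 [0.4349 0.2239 0.018 ]
 [0.4544 0.3385 0.018 ]
 [0.621  0.308  0.018 ]] [0.52686366 0.26558558 0.018     ]
0.1169 -100.8 | 0.1661 169.9 | 0.1188 79.7 | 0.1671 -10.8 | 
0.1654 168.9 | 0.1163 80.3 | 0.1694 -10.4 | 0.1184 -101.6 | 
knob top [[0.52362484 0.25759375 0.123     ]] scene [[0.52290589 0.26298175 0.123     ]]
tab top [[ 0.4847993  -0.15563235  0.068     ]]
blade base [[0.51852131 0.26072924 0.036     ]] [[0.52778272 0.26832868 0.036     ]]
```

```bash
cat >> h.py <<'E'
from scipy.spatial.transform import Rotation as Ro
def Rd(yaw): return Ro.from_euler("z",yaw,degrees=True)*Ro.from_euler("x",-90,degrees=True)
def mv(p0,y0,p1,y1):
    return (Rd(y0).inv().apply((np.array(p1)-p0)*1000)).round(1),(Rd(y0).inv()*Rd(y1)).as_rotvec(degrees=True).round(2)
E
python3 - <<'E'
from h import *
print(mv([.209,-.642,.239],-71.964,[.524,.262,.2],-100.5))
m=camera_model("wrist");R=Rd(-71.964)
print(R.inv().apply(-m["R"].T@m["t"]-[.209,-.642,.237]), (R.inv().as_matrix()@m["R"].T).round(3))
E
```

```text
(array([-762.1,   39. ,  579.4]), array([-0.  , 28.54, -0.  ]))
[-0.00079889 -0.14654411  0.06902167] [[ 1.     0.    -0.001]
 [ 0.001 -0.268  0.963]
 [-0.    -0.963 -0.268]]
```

Request:
drive_tool(
  xyz=[
    [-381,0,290],
    [-381,0,290],
    [-381,0,290],
    [-381,0,290],
    [-381,0,290],
    [-381,0,290],
    [-381,0,290],
    [-381,0,290],
    [-381,0,290],
    [-381,0,290],
    [-381,0,290],
    [-381,0,290],
  ],
  turn=[
    [0,0,0],
    [0,0,0],
    [0,0,0],
    [0,0,0],
    [0,0,0],
    [0,0,0],
    [0,0,0],
    [0,0,0],
    [0,0,0],
    [0,0,0],
    [0,0,0],
    [0,0,0],
  ],
  fingers=[0,0,0,0,0,0,0,0,0,0,0,0],
)

```text
time_s: 2.05
position: [0.3673, -0.1862, 0.239]
orientation: [-89.9, 0.0, -71.9]
contact_force: [0.3, -0.1, 0.3]
gripper_width: 0.0881
```

Request:
drive_tool(
  xyz=[
    [-381,39,289.4],
    [-381,39,289.4],
    [-381,39,289.4],
    [-381,39,289.4],
    [-381,39,289.4],
    [-381,39,289.4],
    [-381,39,289.4],
    [-381,39,289.4],
    [-381,39,289.4],
    [-381,39,289.4],
    [-381,39,289.4],
    [-381,39,289.4],
  ],
  turn=[
    [0,3,0],
    [0,6,0],
    [0,10,0],
    [0,14,0],
    [0,18,0],
    [0,22,0],
    [0,26,0],
    [0,28.5,0],
    [0,28.5,0],
    [0,28.5,0],
    [0,28.5,0],
    [0,28.5,0],
  ],
  fingers=[0,0,0,0,0,0,0,0,0,0,0,0],
)

```text
time_s: 3.05
position: [0.5248, 0.2663, 0.1994]
orientation: [-90.0, 0.1, -100.3]
contact_force: [0.9, 0.8, 0.6]
gripper_width: 0.0883
```

Run:
```python
from h import *
m=camera_model("wrist"); im=camera("wrist"); cv2.imwrite("pics/w1.png",im[:,:,::-1])
s=sense(); print(s["time_s"],s["position"],s["orientation"],s["qpos"])
m=camera_model("wrist")
for t in ["bombilla_grip","tray"]:
    print(t,[(d["location"],d["score"]) for d in spot_in(t,"wrist")])
print(proj(m,[[.524,.262,.126],[.524,.262,.109],[.524,.262,.036]]))
```

```text
3.1 [0.52545405 0.26823726 0.19917212] [ -89.96297916    0.19494198 -100.28061796] [ 24.54456637   7.50053012 105.2196225    0.15072603  67.13820131
 124.76686044]
bombilla_grip [([0.5251, 0.262, 0.1103], 0.6)]
tray [([0.6101, 0.0555, 0.0484], 0.23)]
[[337.47438049 254.72551167]
 [336.67138316 245.80593446]
 [334.1719931  218.04006552]]
```

View pics/w1.png

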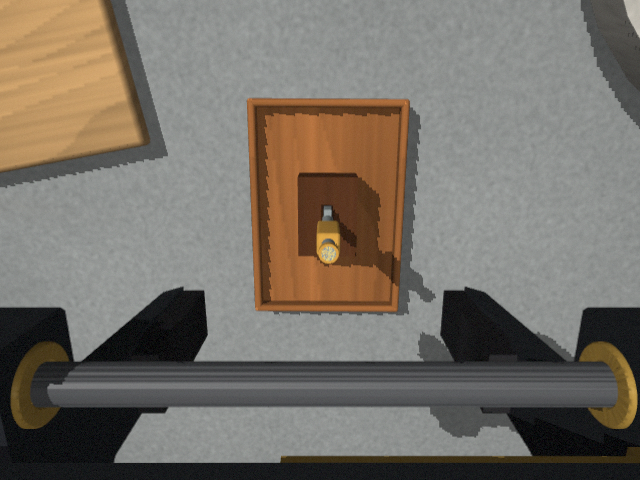

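Run:
```python
from h import *
m=camera_model("wrist"); im=camera("wrist")
s=sense(); print(s["time_s"],s["position"],s["orientation"],s["qpos"],s["dq"])
m=camera_model("wrist"); cv2.imwrite("pics/w2.png",im[:,:,::-1])
cv2.imwrite("pics/w2z.png",cv2.resize(im[150:290,270:390,::-1],None,fx=4.5,fy=4.5,interpolation=2))
```

```text
3.25 [0.52359721 0.26215892 0.19931462] [-9.00463072e+01 -6.62192866e-02 -1.00382166e+02] [ 2.41758837e+01  7.16549128e+00  1.05580793e+02 -3.06345738e-02
  6.73294174e+01  1.24569903e+02] [-1.70844959 -1.40244906  1.18164056 -0.20655435  0.06655413  0.04301209]
```

View pics/w2z.png

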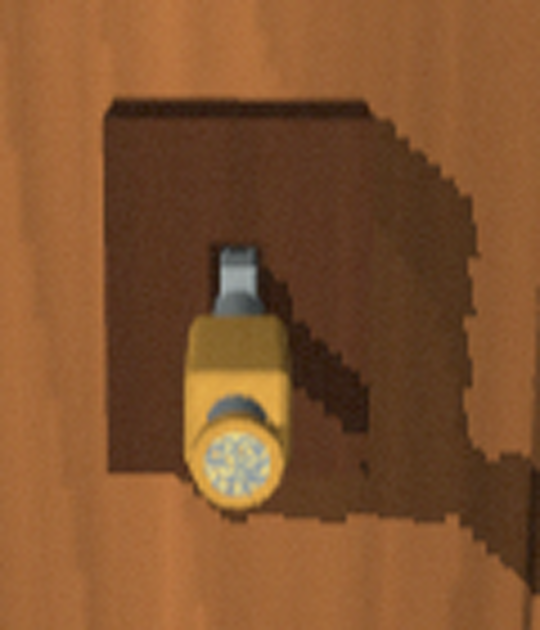

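View pics/w2.png

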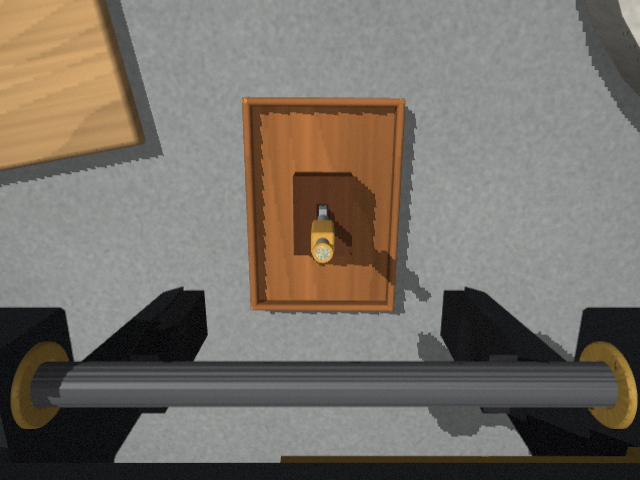

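Run:
```python
from h import *
m=camera_model("wrist")
print(unproj(m,[322.7,252.7],.126))
print(unproj(m,[323.2,270],.0)[0]*0, unproj(m,[270+239/4.5,150+255/4.5],.036), "blade far top edge")
q=unproj(m,[[243.5,99],[404,99.5],[391,310],[251,309]],.018);print(q.round(4),q.mean(0))
for a,b in ((0,3),(1,2),(0,1),(3,2)):
    d=q[b]-q[a];print(np.degrees(np.arctan2(d[1],d[0])).round(2),np.linalg.norm(d).round(4))
# sleeve top right/left edges? block left edge
b=unproj(m,np.array([[105,118],[108,472]])/4.5+[270,150],.036);d=b[1]-b[0];print("block",np.degrees(np.arctan2(d[1],d[0])),np.linalg.norm(d))
print(sense()["time_s"])
```

```text
[[0.5244629  0.26321829 0.126     ]]
[0. 0. 0.] [[0.53161943 0.26174908 0.036     ]] blade far top edge
[[0.6168 0.305  0.018 ]
 [0.5954 0.1902 0.018 ]
 [0.4319 0.2226 0.018 ]
 [0.4538 0.3371 0.018 ]] [0.52448083 0.26371491 0.018     ]
168.85 0.1661
168.8 0.1666
-100.56 0.1167
-100.85 0.1165
block 168.996000785877 0.05944488420750123
3.25
```

Request:
drive_tool(
  xyz=[
    [-1.5,30,0.2],
    [-1.5,65,0.2],
    [-1.5,95,0.2],
    [-1.5,115,0.2],
    [-1.5,125,0.2],
    [-1.5,127,0.2],
    [-1.5,127,0.2],
    [-1.5,127,0.2],
    [-1.5,127,0.2],
    [-1.5,127,0.2],
    [-1.5,127,0.2],
    [-1.5,127,0.2],
  ],
  turn=[
    [0,0.6,0],
    [0,0.6,0],
    [0,0.6,0],
    [0,0.6,0],
    [0,0.6,0],
    [0,0.6,0],
    [0,0.6,0],
    [0,0.6,0],
    [0,0.6,0],
    [0,0.6,0],
    [0,0.6,0],
    [0,0.6,0],
  ],
  fingers=[0,0,0,0,0,0,0,255,255,255,255,255],
  squeeze=30,
)

```text
time_s: 4.25
position: [0.525, 0.2639, 0.0736]
orientation: [-89.9, 0.1, -101.1]
contact_force: [-0.7, 0.2, 0.2]
gripper_width: 0.057
```

Request:
drive_tool(
  xyz=[
    [0,0,0],
    [0,0,0],
    [0,0,0],
    [0,0,0],
    [0,0,0],
  ],
  turn=[
    [0,0,0],
    [0,0,0],
    [0,0,0],
    [0,0,0],
    [0,0,0],
  ],
  fingers=[255,255,255,255,255],
  squeeze=30,
)

```text
time_s: 4.67
position: [0.5244, 0.2636, 0.0726]
orientation: [-90.0, -0.0, -101.1]
contact_force: [-1.2, -0.2, 0.0]
gripper_width: 0.0238
```

Request:
drive_tool(
  xyz=[
    [0,0,0],
    [0,0,0],
    [0,0,0],
    [0,0,0],
    [0,0,0],
  ],
  turn=[
    [0,0,0],
    [0,0,0],
    [0,0,0],
    [0,0,0],
    [0,0,0],
  ],
  fingers=[255,255,255,255,255],
  squeeze=30,
)

```text
time_s: 5.08
position: [0.5244, 0.2635, 0.0726]
orientation: [-90.0, -0.0, -101.1]
contact_force: [-0.1, 0.4, 0.5]
gripper_width: 0.0131
```

Run:
```python
from h import *
s=sense(); print(s)
```

```text
{'time_s': 5.0833, 'qpos': array([ 2.42494653e+01,  1.46412751e+01,  1.11401894e+02, -8.39682665e-05,
        5.39664284e+01,  1.25313273e+02]), 'dq': array([ 0.0413858 , -0.07823011,  0.00504418,  0.02214618, -0.02647546,
       -0.17169653]), 'joint_torque': array([ 3.47777072e-02, -4.45104647e+01, -3.04504859e+01, -8.20747053e-03,
       -8.19906173e-02,  2.21384207e-04]), 'position': array([0.52438758, 0.26352269, 0.07261895]), 'orientation': array([-9.00077926e+01, -5.60341417e-03, -1.01063757e+02]), 'contact_force': array([-0.09293036,  0.42234468,  0.45882728]), 'moment': array([ 0.07581593,  0.05343071, -0.04615839]), 'gripper_width': 0.01313506360352327}
```

Run:
```python
from h import *
print(mv([.5245,.2635,.073],-101.06,[.5624,-.0978,.19],-98.5))
```

```text
(array([ 347.3, -117. ,  106.5]), array([-0.  , -2.56,  0.  ]))
```

Request:
drive_tool(
  xyz=[
    [0,-10,0],
    [0,-30,0],
    [0,-60,0],
    [0,-90,0],
    [0,-110,0],
    [0,-117,0],
  ],
  turn=[
    [0,0,0],
    [0,0,0],
    [0,0,0],
    [0,0,0],
    [0,0,0],
    [0,0,0],
  ],
  fingers=[255,255,255,255,255,255],
  squeeze=40,
)

```text
time_s: 5.58
position: [0.5268, 0.2647, 0.195]
orientation: [-89.6, 0.3, -101.1]
contact_force: [0.3, 1.2, -0.3]
gripper_width: 0.0136
```

Request:
drive_tool(
  xyz=[
    [25,0,8],
    [60,0,18],
    [98,0,30],
    [136,0,42],
    [174,0,53],
    [212,0,65],
    [250,0,77],
    [285,0,87],
    [315,0,96],
    [335,0,103],
    [347.3,0,106.5],
    [347.3,0,106.5],
  ],
  turn=[
    [0,0,0],
    [0,0,0],
    [0,0,0],
    [0,0,0],
    [0,0,0],
    [0,-0.5,0],
    [0,-1,0],
    [0,-1.5,0],
    [0,-2,0],
    [0,-2.56,0],
    [0,-2.56,0],
    [0,-2.56,0],
  ],
  fingers=[255,255,255,255,255,255,255,255,255,255,255,255],
)

```text
time_s: 6.58
position: [0.562, -0.0998, 0.1891]
orientation: [-90.1, -0.0, -98.7]
contact_force: [-0.3, -0.5, -1.3]
gripper_width: 0.0137
```

Request:
drive_tool(
  xyz=[
    [0,0,0],
    [0,0,0],
    [0,0,0],
    [0,0,0],
  ],
  turn=[
    [0,0,0],
    [0,0,0],
    [0,0,0],
    [0,0,0],
  ],
  fingers=[255,255,255,255],
)

```text
time_s: 6.92
position: [0.5622, -0.0963, 0.1897]
orientation: [-90.0, 0.0, -98.4]
contact_force: [-0.2, -0.5, 0.4]
gripper_width: 0.0137
```

Run:
```python
from h import *
im=camera("wrist");im2=camera("scene")
s=sense(); print({k:(np.round(v,4).tolist()) for k,v in s.items()})
m=camera_model("wrist"); cv2.imwrite("pics/w3.png",im[:,:,::-1]); cv2.imwrite("pics/s3.png",im2[:,:,::-1])
np.savez("w3.npz",**m)
```

```text
{'time_s': 7.0167, 'qpos': [-12.257, 5.9536, 107.9847, 0.0089, 66.0628, 86.1567], 'dq': [-0.3302, -0.0313, -0.2046, -0.1503, -0.0618, -0.0661], 'joint_torque': [-0.0265, -40.2703, -34.4847, 0.0187, -0.0726, 0.0027], 'position': [0.5623, -0.0966, 0.1897], 'orientation': [-90.0005, 0.0082, -98.4173], 'contact_force': [-0.3618, 0.1051, -1.6164], 'moment': [0.0061, 0.0306, -0.0419], 'gripper_width': 0.0138}
```

View pics/w3.png

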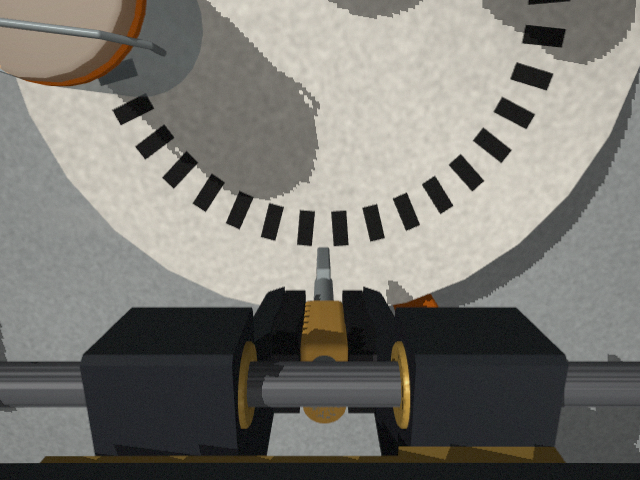

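View pics/s3.png

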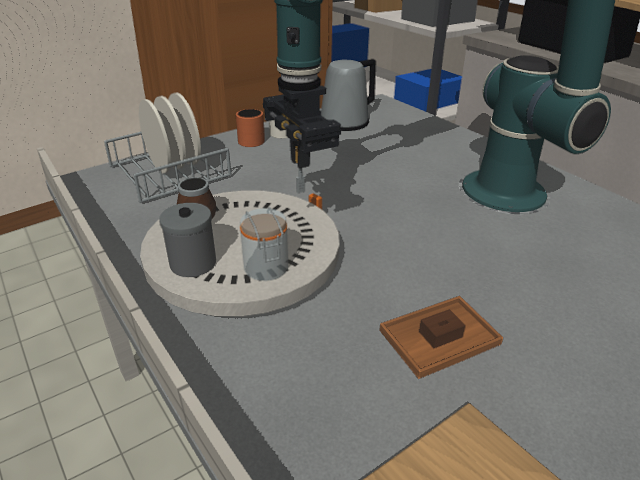

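Run:
```python
from h import *
from scipy.optimize import least_squares
m=dict(np.load("w3.npz")); im=cv2.imread("pics/w3.png")
g=im.max(2); g[285:]=255
N,l,st,c=cv2.connectedComponentsWithStats((g<65).astype(np.uint8))
L=[]
for i in range(1,N):
    if 300<st[i,4]<1500: L.append(c[i])
L=np.array(L); print(L.round(0).tolist())
P=unproj(m,L,.06)[:,:2]
r=least_squares(lambda q:np.hypot(P[:,0]-q[0],P[:,1]-q[1])-.13,[.715,-.09],loss="soft_l1",f_scale=.002)
d=np.hypot(*(P-r.x).T);a=np.degrees(np.arctan2(*(P-r.x).T[::-1]))%360
o=np.argsort(a);print(r.x);print(np.c_[L[o],a[o],d[o]*1e3].round(2))
r=least_squares(lambda q:np.hypot(P[:,0]-q[0],P[:,1]-q[1])-q[2],[.715,-.09,.13],loss="soft_l1",f_scale=.002);print(r.x)
# blade tip currently
print("tip proj",proj(m,[[.5623,-.0966,.1897-.0607]]))
```

```text
[[544.0, 36.0], [119.0, 73.0], [531.0, 76.0], [133.0, 109.0], [514.0, 113.0], [155.0, 141.0], [492.0, 145.0], [180.0, 169.0], [466.0, 172.0], [208.0, 192.0], [437.0, 195.0], [239.0, 210.0], [406.0, 211.0], [272.0, 222.0], [373.0, 222.0], [305.0, 228.0], [339.0, 228.0]]
[ 0.69119115 -0.11554117]
[[119.38  72.62  96.73 128.18]
 [133.34 108.63 106.29 129.72]
 [154.72 141.42 116.26 129.87]
 [179.95 169.18 126.16 129.92]
 [208.38 192.19 136.14 130.1 ]
 [239.27 209.62 146.09 130.17]
 [271.77 221.56 156.01 130.3 ]
 [305.46 227.64 165.96 130.29]
 [339.47 227.95 175.9  130.24]
 [373.16 222.42 185.85 130.11]
 [405.91 211.33 195.78 130.06]
 [437.08 194.56 205.74 129.95]
 [465.96 172.37 215.7  129.86]
 [491.77 144.92 225.68 129.72]
 [513.89 112.71 235.66 129.67]
 [531.38  76.12 245.66 129.57]
 [543.56  35.57 255.73 129.48]]
[ 0.68984807 -0.11549095  0.12893726]
tip proj [[325.13887574 261.5293356 ]]
```

Request:
drive_tool(
  xyz=[
    [0,20,0],
    [0,40,0],
    [0,55,0],
    [0,62,0],
    [0,64,0],
    [0,65,0],
    [0,65,0],
  ],
  turn=[
    [0,0,0],
    [0,0,0],
    [0,0,0],
    [0,0,0],
    [0,0,0],
    [0,0,0],
    [0,0,0],
  ],
  fingers=[255,255,255,255,255,255,255],
)

```text
time_s: 7.6
position: [0.563, -0.0977, 0.1255]
orientation: [-89.9, -0.0, -98.5]
contact_force: [0.3, 0.4, -0.2]
gripper_width: 0.0137
```

Request:
drive_tool(
  xyz=[
    [0,1,0],
    [0,2,0],
    [0,2,0],
  ],
  turn=[
    [0,0,0],
    [0,0,0],
    [0,0,0],
  ],
  fingers=[255,255,255],
)

```text
time_s: 7.85
position: [0.5628, -0.0978, 0.1234]
orientation: [-89.9, -0.0, -98.5]
contact_force: [-0.2, 0.1, -0.9]
gripper_width: 0.0136
```

Request:
drive_tool(
  xyz=[
    [0,0.5,0],
    [0,1,0],
    [0,1,0],
  ],
  turn=[
    [0,0,0],
    [0,0,0],
    [0,0,0],
  ],
  fingers=[255,255,255],
)

```text
time_s: 8.1
position: [0.5623, -0.0977, 0.1217]
orientation: [-90.0, 0.0, -98.5]
contact_force: [0.1, -0.0, -0.4]
gripper_width: 0.0133
```

Request:
drive_tool(
  xyz=[
    [0,0.5,0],
    [0,0.5,0],
    [0,0.5,0],
  ],
  turn=[
    [0,0,0],
    [0,0,0],
    [0,0,0],
  ],
  fingers=[255,255,255],
)

```text
time_s: 8.35
position: [0.5623, -0.0977, 0.1211]
orientation: [-90.0, 0.0, -98.5]
contact_force: [-0.4, -0.7, -0.7]
gripper_width: 0.0136
```

Request:
drive_tool(
  xyz=[
    [0,0.5,0],
    [0,0.5,0],
    [0,0.5,0],
  ],
  turn=[
    [0,0,0],
    [0,0,0],
    [0,0,0],
  ],
  fingers=[255,255,255],
)

```text
time_s: 8.6
position: [0.5623, -0.0977, 0.1207]
orientation: [-90.0, 0.0, -98.5]
contact_force: [-0.6, -0.5, -0.3]
gripper_width: 0.0132
```

Request:
drive_tool(
  xyz=[
    [0,0.3,0],
    [0,0.3,0],
    [0,0.3,0],
  ],
  turn=[
    [0,0,0],
    [0,0,0],
    [0,0,0],
  ],
  fingers=[255,255,255],
)

```text
time_s: 8.85
position: [0.5624, -0.0978, 0.1206]
orientation: [-90.0, -0.0, -98.5]
contact_force: [-1.1, -1.4, 0.7]
gripper_width: 0.0134
```

Request:
drive_tool(
  xyz=[
    [0,0.5,0],
    [0,0.5,0],
    [0,0.5,0],
  ],
  turn=[
    [0,0,0],
    [0,0,0],
    [0,0,0],
  ],
  fingers=[255,255,255],
)

```text
time_s: 9.1
position: [0.5627, -0.0978, 0.1206]
orientation: [-90.0, -0.0, -98.5]
contact_force: [-1.5, 0.3, 3.9]
gripper_width: 0.0137
```

Request:
drive_tool(
  xyz=[
    [0,0.4,0],
    [0,0.4,0],
    [0,0.4,0],
  ],
  turn=[
    [0,0,0],
    [0,0,0],
    [0,0,0],
  ],
  fingers=[255,255,255],
)

```text
time_s: 9.35
position: [0.5629, -0.0978, 0.1205]
orientation: [-89.9, -0.0, -98.5]
contact_force: [-2.1, 0.8, 6.7]
gripper_width: 0.0137
```

Request:
drive_tool(
  xyz=[
    [1,0,0.02],
    [2,0,0.04],
    [3,0,0.06],
    [4,0,0.1],
    [5,0,0.15],
    [6,0,0.2],
    [7,0,0.27],
    [8,0,0.33],
    [8.75,0,0.38],
    [8.75,0,0.38],
    [8.75,0,0.38],
  ],
  turn=[
    [0,-0.5,0],
    [0,-1,0],
    [0,-1.5,0],
    [0,-2,0],
    [0,-2.5,0],
    [0,-3,0],
    [0,-3.5,0],
    [0,-4,0],
    [0,-4.4,0],
    [0,-4.4,0],
    [0,-4.4,0],
  ],
  fingers=[255,255,255,255,255,255,255,255,255,255,255],
)

```text
time_s: 10.27
position: [0.5607, -0.1066, 0.1186]
orientation: [-90.1, -0.0, -94.1]
contact_force: [0.2, -0.5, -0.4]
gripper_width: 0.0134
```

Request:
drive_tool(
  xyz=[
    [0,0.7,0],
    [0,1.4,0],
    [0,2,0],
    [0,2,0],
  ],
  turn=[
    [0,0,0],
    [0,0,0],
    [0,0,0],
    [0,0,0],
  ],
  fingers=[255,255,255,255],
)

```text
time_s: 10.6
position: [0.561, -0.1064, 0.117]
orientation: [-90.1, 0.0, -94.1]
contact_force: [-0.8, 0.1, -0.3]
gripper_width: 0.0135
```

Request:
drive_tool(
  xyz=[
    [0,2,0],
    [0,4,0],
    [0,6,0],
    [0,8,0],
    [0,9,0],
    [0,9,0],
  ],
  turn=[
    [0,0,0],
    [0,0,0],
    [0,0,0],
    [0,0,0],
    [0,0,0],
    [0,0,0],
  ],
  fingers=[255,255,255,255,255,255],
)

```text
time_s: 11.1
position: [0.5611, -0.1063, 0.1081]
orientation: [-90.0, 0.0, -94.1]
contact_force: [-0.3, -0.2, -0.6]
gripper_width: 0.0134
```

Request:
drive_tool(
  xyz=[
    [0,2,0],
    [0,4,0],
    [0,6,0],
    [0,8,0],
    [0,9,0],
    [0,9,0],
  ],
  turn=[
    [0,0,0],
    [0,0,0],
    [0,0,0],
    [0,0,0],
    [0,0,0],
    [0,0,0],
  ],
  fingers=[255,255,255,255,255,255],
)

```text
time_s: 11.6
position: [0.5611, -0.1064, 0.0991]
orientation: [-90.0, 0.0, -94.1]
contact_force: [0.1, -0.4, -0.7]
gripper_width: 0.0137
```

Request:
drive_tool(
  xyz=[
    [0,0.7,0],
    [0,1.5,0],
    [0,1.8,0],
    [0,1.8,0],
  ],
  turn=[
    [0,0,0],
    [0,0,0],
    [0,0,0],
    [0,0,0],
  ],
  fingers=[255,255,255,255],
)

```text
time_s: 11.93
position: [0.5614, -0.1064, 0.0977]
orientation: [-90.0, 0.0, -94.1]
contact_force: [0.6, 0.8, -1.0]
gripper_width: 0.0135
```

Request:
drive_tool(
  xyz=[
    [0,0.5,0],
    [0,0.7,0],
    [0,0.7,0],
    [0,0.7,0],
  ],
  turn=[
    [0,0,0],
    [0,0,0],
    [0,0,0],
    [0,0,0],
  ],
  fingers=[255,255,255,255],
)

```text
time_s: 12.27
position: [0.5614, -0.1064, 0.097]
orientation: [-90.0, -0.0, -94.1]
contact_force: [0.5, -0.9, -1.4]
gripper_width: 0.0136
```

Request:
drive_tool(
  xyz=[
    [0,0.4,0],
    [0,0.4,0],
    [0,0.4,0],
  ],
  turn=[
    [0,0,0],
    [0,0,0],
    [0,0,0],
  ],
  fingers=[255,255,255],
)

```text
time_s: 12.52
position: [0.5615, -0.1064, 0.0966]
orientation: [-90.0, 0.0, -94.1]
contact_force: [-0.1, -0.3, -0.9]
gripper_width: 0.0132
```

Request:
drive_tool(
  xyz=[
    [0,0.4,0],
    [0,0.4,0],
    [0,0.4,0],
  ],
  turn=[
    [0,0,0],
    [0,0,0],
    [0,0,0],
  ],
  fingers=[255,255,255],
)

```text
time_s: 12.77
position: [0.5617, -0.1065, 0.0966]
orientation: [-90.0, -0.0, -94.1]
contact_force: [0.6, 0.2, 1.9]
gripper_width: 0.0137
```

Request:
drive_tool(
  xyz=[
    [0,0.4,0],
    [0,0.4,0],
    [0,0.4,0],
  ],
  turn=[
    [0,0,0],
    [0,0,0],
    [0,0,0],
  ],
  fingers=[255,255,255],
)

```text
time_s: 13.02
position: [0.5618, -0.1065, 0.0966]
orientation: [-89.9, -0.0, -94.1]
contact_force: [-0.5, 0.3, 5.3]
gripper_width: 0.0135
```

Request:
drive_tool(
  xyz=[
    [0,-0.7,0],
    [0,-0.7,0],
    [0,-0.7,0],
    [0,-0.7,0],
    [0,-0.7,0],
    [0,-0.7,0],
    [0,-0.7,0],
    [0,-0.7,0],
    [0,-0.7,0],
    [0,-0.7,0],
    [0,-0.7,0],
    [0,-0.7,0],
  ],
  turn=[
    [0,0,0],
    [0,0,0],
    [0,0,0],
    [0,0,0],
    [0,0,0],
    [0,0,0],
    [0,0,0],
    [0,0,0],
    [0,0,0],
    [0,0,0],
    [0,0,0],
    [0,0,0],
  ],
  fingers=[255,255,0,0,0,0,0,0,0,0,0,0],
)

```text
time_s: 14.02
position: [0.5614, -0.1064, 0.0965]
orientation: [-90.0, 0.0, -94.1]
contact_force: [-0.1, 0.2, -0.1]
gripper_width: 0.078
```

Request:
drive_tool(
  xyz=[
    [0,-5,0],
    [0,-15,0],
    [0,-30,0],
    [0,-50,0],
    [0,-70,0],
    [0,-90,0],
    [0,-110,0],
    [0,-120,0],
    [0,-120,0],
    [0,-120,0],
    [0,-120,0],
  ],
  turn=[
    [0,0,0],
    [0,0,0],
    [0,0,0],
    [0,0,0],
    [0,0,0],
    [0,0,0],
    [0,0,0],
    [0,0,0],
    [0,0,0],
    [0,0,0],
    [0,0,0],
  ],
  fingers=[0,0,0,0,0,0,0,0,0,0,0],
)

```text
time_s: 14.93
position: [0.5607, -0.1063, 0.2154]
orientation: [-90.1, 0.0, -94.1]
contact_force: [-0.5, 0.8, 0.1]
gripper_width: 0.0881
```

Run:
```python
from h import *
a=camera("scene");b=camera("wrist"); m=camera_model("wrist")
cv2.imwrite("pics/s4.png",a[:,:,::-1]);cv2.imwrite("pics/w4.png",b[:,:,::-1])
print(sense()["position"],sense()["time_s"],[d for d in spot_in("bombilla_grip","scene")])
print("expect top",proj(m,[[.5613,-.1064,.15],[.5613,-.1064,.06]]), proj(camera_model("scene"),[[.5613,-.1064,.15],[.5613,-.1064,.06]]))
```

```text
[ 0.56034393 -0.10616889  0.21470853] 15.0333 [{'location': [0.5681, -0.1024, 0.1116], 'score': 0.8}]
expect top [[325.53111025 257.01670812]
 [325.15433759 218.23581209]] [[297.63122957 179.68843249]
 [298.28161639 218.69092907]]
```

View pics/s4.png

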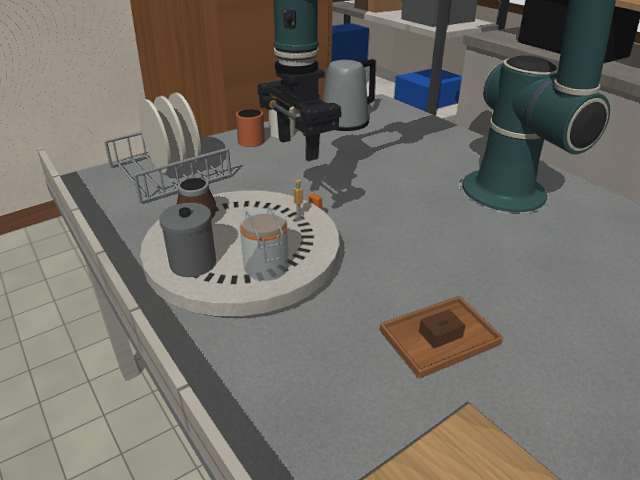

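View pics/w4.png

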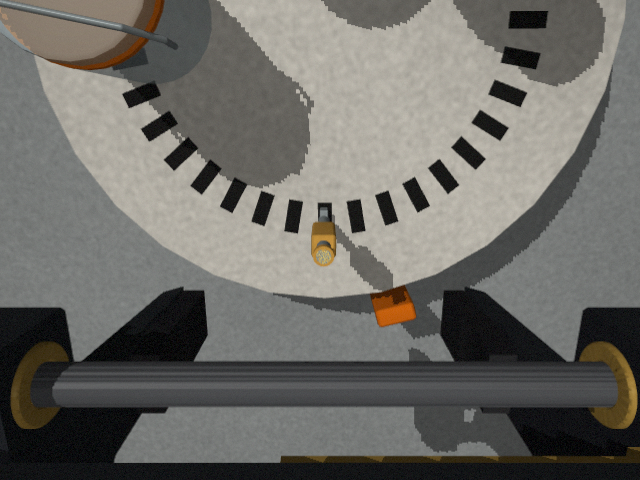

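The pictures show the bombilla upright in the slot. In the scene view its top is at about (298,180), which matches the 150 mm height expected when fully down. In the wrist view the knob is at (323,256), over the dash at (325,215). The gourd, jar and canister look unmoved.

```bash
python3 -c "
from plant import *
print(hand_in(), sense()['time_s'])"
```

```text
the job is handed in; nothing more can be done
the job is handed in; nothing more can be done
```

The bombilla now stands fully down in the real slot. I have let go of it, the gripper is clear above it, and the job was handed in at about 15 s.

- **What I did:** I lifted the bombilla out of the tray and set its filter end on the deck at about 172° about the axis, just before the first dash within the stated range of the tab. I drew it along the ring, and it dropped into the first dash I reached, at 175.9°. I lowered it to the slot floor, unloaded the fingers, opened them and lifted away.
- **Pressing force:** The highest reading was 6.7 N on the deck and 5.3 N on the slot floor. These come from the end of each move, so I did not see the force between readings.
- **Depth:** The fingertips ended 24.0 mm lower than when the filter first touched the deck, which equals the slot's depth.
- **Final pictures:** The bombilla stands upright, and its top is where the fully-down pose predicts. The gourd, jar and canister look as they did in the first pictures. I did not measure them again.
- **Disagreements:**
  - The top camera placed things about 3 to 6 mm off in y compared with the other two cameras, so I used the wrist camera for the grasp and the ring.
  - The last network estimate of the sleeve was about 8 mm off sideways and about 4 mm low. I put this down to network error, because the measured arm pose and both pictures agreed with each other.

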